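# Load a name plate into the engraving machine's sprung plate holder

### The job

Load the brass plate into the engraving holder: with the fingertips press it down hard onto the sprung bed and, keeping it pressed, slide it under the two leaf springs and the side lips until it is fully home at the end stop. Then let go and move clear, so that both leaves have dropped behind the plate and the bed holds it up against the lips. Only press and slide the plate, never pinch, lift or tip it, and leave the other things on the desk alone.

Things in the scene. Friction and masses are not known exactly. Their poses are not given: they have to be found in the camera images.
- holder: Fixed aluminium and steel plate holder, 236 x 108 mm. Origin under its middle, on the desk; x = loading direction (open end to end stop), y left, z up. All holder coordinates below are in this frame, in mm. Side rails: inner faces at y = +-34, tops at z 31 where x < -14 (the open end), z 26 from x -2 to 32. End stop: face at x = 101, top z 30. The open end has only a sill 17 high.
- holder_gate (a point): Fixed point at holder (-8, 0, 25.5): middle of the gate between two steel clamp blocks, one each side (x -14 to -2, |y| from 25 to 46, underside z 25.5, top 33, screw heads to 36). They hold the leaf springs; the plate must pass below them. The 50 mm wide lane between them is open from above.
- holder_home (a point): Fixed point at holder (66, 0, 26): where the middle of the plate's top face is when the plate is at the stop and held up against the lips. The steel lips overhang each side from x 32 to 112 (|y| over 25, underside z 26, top 31, screw heads to 34); the 50 mm wide lane between them is open from above. Axes as the holder's.
- bed (a joint): Depth in m by which the white sprung bed (holder x -99 to 99, y -24 to 24, top at z 24 when free) is pressed down: 0 free, 0.009 bottomed. Its springs push up with about 3 N at first and 1.4 N more per mm, about 15 N at the bottom. The plate passes below the clamp blocks only when the bed is over 4.5 mm down; 7 mm is a good depth. With the plate home and released it stands 4 mm down.
- leaf_left (a joint): Lift in rad of the left (+y) dark leaf spring, 33 mm long, 7 wide: hinged at holder x -4, y 29.5, z 27.5, slanting down toward the stop; at 0 its tip is at x 28, z 18. The plate passing below lifts it by 0.1 to 0.25 rad against about 1 N; it drops back to 0 behind the plate once the plate is within about 2 mm of the stop.
- leaf_right (a joint): The same for the right (-y) leaf spring, at holder y = -29.5 mm.
- plate_top (a point): Middle of the top face of the loose brass plate (70 mm along holder x, 66 wide, 6 thick, about 0.2 kg, drilled corners). It starts on the raised bed at the open end, top 30 mm over the desk, middle at holder x -62 to -50, and must slide 115 to 128 mm. It slides easily in the holder (friction about 0.12); fingertips pressed on it drag it along by friction. Axes as the holder's.
- plate: The same brass plate; origin at the middle of its underside, 6 mm below plate_top. Way to it: at its right stands a fixed black case (y below 0.12 m, 0.26 m high with handle), and on the right-hand desk beyond that fixed shelves and a lamp reach 0.5 m high (x over 0.44 m, y -0.1 to -0.65 m): come from the start by way of a high point near the robot, and down over the holder.
- brush_mid (a point): Bystander: stubby brush with a wooden handle, 21 x 94 x 21 mm, lying along the left side of the holder; its middle.
- pencil_1_mid (a point): Bystander: pencil 180 mm long lying along the right side of the holder; its middle.
- gauge_mid (a point): Bystander: small grooved metal block 22 x 36 x 15 mm on the desk beyond the end stop; its middle.
- marker_1_mid (a point): Bystander: short black marker, 14 x 50 x 14 mm, on the desk beyond the end stop; its middle.

How it is judged:
By the outcome, as a careful person would: the job done as asked, in the order asked, and still so for the second after the job is handed in, with the robot touching nothing.
It also fails if it takes over 48 s, if anything falls off the work surface, if the arm or the gripper's body presses on something with over 40 N, if the wrist force passes 120 N, or if a joint passes its speed limit or range.

### The arm

A 7-joint arm with a two-finger parallel gripper is mounted at the origin on a cart in front of the work surface, level with it; the furniture and walls round the work are solid. World frame = base frame: x ahead of the robot, y to its left, z up, the work surface at z = 0. Lengths are in m, angles in rad, forces in N, time in s.
With the tool pointing down it reaches from about 0.35 to 0.9 m from the base axis. Payload 19.9 kg.
Tool frame: the origin (TCP) lies between the finger pads; the fingertips stand 19 mm ahead of it and the grasp point (between the pads) is the TCP; z points along the fingers, y is the line along which they close (so a half turn about z gives the same grasp; the last joint's range is limited). The gripper opens to 94 mm and grips with 3 to 60 N. Pads are 16 mm wide; open, the fingers measure 119 mm over their backs; the gripper's body (75 mm by 177 mm) begins 78 mm behind the grasp point.
Start: joints at [-1.143, 0.417, -0.01, 1.614, 0.005, 1.111, -0.053], TCP at [0.282, 0.558, 0.187] pointing down, gripper open.
Joint ranges: [-2.81, 2.81], [-0.39, 2.02], [-1.27, 1.25], [0.06, 2.57], [-1.19, 4.33], [0.19, 2], [-2.82, 2.82]. Speed limits (rad/s): [1.89, 1.89, 2.39, 2.39, 3.01, 3.01, 3.01].

### API

Orientations are given as a 3x3 rotation matrix whose columns are the frame's x, y, z axes.
In Python, from rig import robot gives the robot as it stands. Calls block until the motion is done:
- robot.move_ptp(position, orientation): joint-space move of the TCP to a pose.
- robot.move_linear(position, velocity=0.15, frame=None, threshold=None): straight line of the TCP; frame=None keeps the orientation; velocity is the mean speed in m/s. With threshold (N) it stops when the force on the tool has changed by that much, and returns True; else False.
- robot.goto_joints(angles): joint-space move.
- robot.gripper_to(opening): finger opening in m; the grip force is fixed at half the most; returns when the fingers have stopped.
- robot.pause(seconds).
- robot.ik(position, orientation): joint angles nearest the present ones, or None.
- robot.get_state(): the state.
- robot.grab_frame(name): name is "scene" or "top"; returns the picture (400x640x3 uint8, red, green, blue); there is no depth.
- robot.camera_info(name): a dict with "fx", "fy", "cx", "cy" (pixels), "rvec" (rotation vector, rad) and "tvec" (3), from world to camera coordinates, as OpenCV has them. Camera axes: x right, y down, z forward; pixel columns grow to the right and rows downward; lengths in m; the calibration is good to about 2 mm. A picture is of the moment at which its call begins. camera_info takes no time and is no camera call.
A pose or a line that the arm cannot do raises robot.PlanningError and nothing moves.
- robot.sign_off(): hands the job in; it is judged then, once.
The state is a dict: "time": time; "qpos": joint angles; "joint_vel": joint speeds; "effort": joint torques, N m; "ee_pos": TCP position; "tool_rot": TCP orientation; "force": force on the tool from outside, world axes, zero at the start; "moment": the same for the moment, N m; "opening": finger opening in m; "grasp_force": force on a finger pad.
Only numpy, scipy, OpenCV 4.12 (cv2) and the standard library are available. Lean on these libraries where they do the work, as an engineer would, in place of code of your own. Each camera call takes 0.05 s, during which the arm holds its last target. There are 200 camera calls.

## Working session

There is one attempt and no reset: what is moved stays moved. The work goes in short steps, each a Python script; the robot and the scene stay as the last script left them, time stands still between calls to the robot, and variables do not carry over. Pictures are saved under pics/ and viewed, at most 10 in all, crops included, and the job is handed in when it is done.

```bash
ls; mkdir -p pics; python3 - <<'E'
from rig import robot
import cv2
for n in("scene","top"):
    im=robot.grab_frame(n); cv2.imwrite(f"pics/{n}0.png",im[:,:,::-1]); print(n,robot.camera_info(n))
s=robot.get_state(); print(s["time"],s["tool_rot"],s["force"],s["opening"])
E
```

```text
pics
scene {'fx': 452.58822369413355, 'fy': 452.58822369413355, 'cx': 318.2696313733562, 'cy': 206.71870253412314, 'rvec': array([ 2.21291652, -0.85887418,  0.36152031]), 'tvec': array([-0.24018069,  0.47154072,  0.4542258 ])}
top {'fx': 489.46636205460027, 'fy': 489.46636205460027, 'cx': 320.81781763739656, 'cy': 193.36726579913423, 'rvec': array([ 2.15259518, -2.12982446,  0.20017243]), 'tvec': array([0.26720975, 0.61326682, 0.79760637])}
0.1 [[-8.92120363e-01  4.51797633e-01 -3.97073250e-04]
 [ 4.51797796e-01  8.92119801e-01 -1.00601998e-03]
 [-1.00280537e-04 -1.07688773e-03 -9.99999415e-01]] [-0.38385913  0.2679816  -1.13931412] 0.09387752320005349
```

View pics/scene0.png

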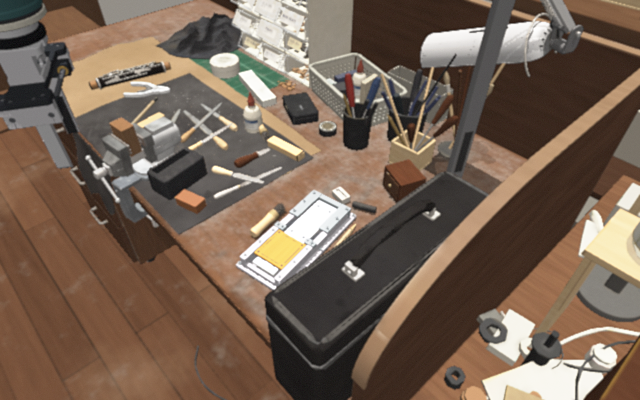

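View pics/top0.png

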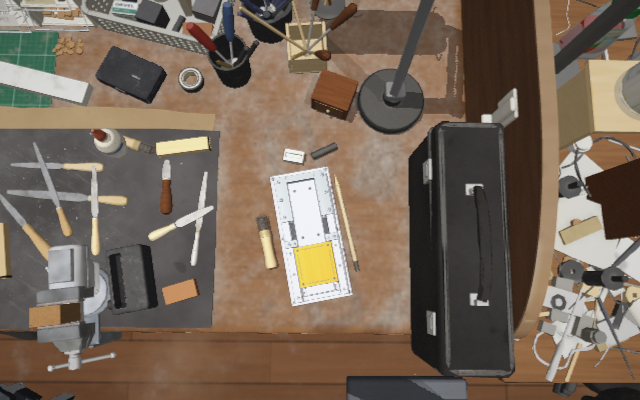

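Top view: the yellow plate is near (316,265). The holder corners are at about (271,178), (328,167), (352,295) and (293,305), with the end stop at the top of the picture (gauge at (293,156), marker at (324,151)). The black case is to the right.

```bash
cat > h.py <<'E'
import numpy as np, cv2
from rig import robot
def cast(n,uv,z):
    c=robot.camera_info(n); R=cv2.Rodrigues(c["rvec"])[0]; t=c["tvec"]
    uv=np.atleast_2d(uv).astype(float)
    d=np.c_[(uv[:,0]-c["cx"])/c["fx"],(uv[:,1]-c["cy"])/c["fy"],np.ones(len(uv))]@R
    o=-R.T@t
    return o+d*((z-o[2])/d[:,2])[:,None]
def proj(n,P):
    c=robot.camera_info(n); K=np.array([[c["fx"],0,c["cx"]],[0,c["fy"],c["cy"]],[0,0,1]])
    return cv2.projectPoints(np.atleast_2d(P).astype(float),c["rvec"],c["tvec"],K,None)[0][:,0]
def big(mask):
    cs=cv2.findContours(mask,cv2.RETR_EXTERNAL,cv2.CHAIN_APPROX_NONE)[0]
    return max(cs,key=cv2.contourArea)[:,0]
def yellow(n,im):
    hsv=cv2.cvtColor(im,cv2.COLOR_RGB2HSV); m=cv2.inRange(hsv,(20,140,120),(35,255,255))
    lim=np.zeros_like(m)
    if n=="top": lim[150:320,255:365]=255
    else: lim[185:290,230:365]=255
    return cv2.morphologyEx(m&lim,cv2.MORPH_CLOSE,np.ones((5,5)))
def rect(P):
    (c,s,a)=cv2.minAreaRect((P[:,:2]*1000).astype(np.float32)); return np.array(c),s,a
E
python3 - <<'E'
from h import *
for n in("top","scene"):
    im=robot.grab_frame(n)
    print(n,"plate",rect(cast(n,big(yellow(n,im)),.030)))
n="top"; im=robot.grab_frame(n)
hsv=cv2.cvtColor(im,cv2.COLOR_RGB2HSV)
m=cv2.inRange(hsv,(0,0,140),(180,60,255))|yellow(n,im); lim=np.zeros_like(m); lim[164:312,262:358]=255
m=cv2.morphologyEx(m&lim,cv2.MORPH_CLOSE,np.ones((5,5)))
for z in(.0,.017,.03): print("holder",z,rect(cast(n,big(m),z)))
v=cv2.resize(im[145:315,250:370],None,fx=3.5,fy=3.5,interpolation=cv2.INTER_CUBIC)
mm=cv2.cvtColor(cv2.resize(m[145:315,250:370],None,fx=3.5,fy=3.5),cv2.COLOR_GRAY2RGB)
cv2.imwrite("pics/c1.png",np.hstack([v,mm//2])[:600,:,::-1])
E
```

```text
top plate (array([490.07980347, 281.43984985]), (67.93647003173828, 65.76956939697266), 10.955039024353027)
scene plate (array([457.27801514, 278.0916748 ]), (64.69508361816406, 22.585712432861328), 81.448974609375)
holder 0.0 (array([550.04150391, 288.22698975]), (279.255859375, 132.39599609375), 14.216721534729004)
holder 0.017 (array([548.46392822, 288.21990967]), (273.88671875, 129.85047912597656), 14.216724395751953)
holder 0.03 (array([547.25756836, 288.21447754]), (269.7809143066406, 127.90390014648438), 14.21672248840332)
```

View pics/c1.png

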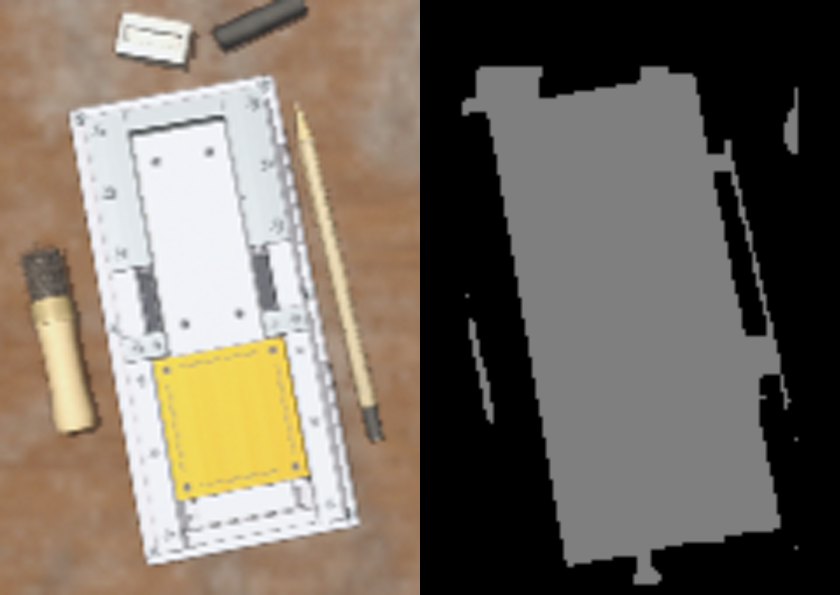

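The crop (3.5x, offset (250,145)) shows the holder corners at (72,110), (272,77), (357,523) and (150,563). The lip lane edges run from (130,132) to (152,262) and from (226,118) to (252,250). The plate lies between the rails, just short of the clamp blocks.

```bash
python3 - <<'E'
from h import *
f=lambda p,z:cast("top",np.array(p)/3.5-[.43-.43,0]+[250,145],z)[:,:2]*1000
for nm,p,z in(("outerL",[(72,110),(150,563)],.03),("outerR",[(272,77),(357,523)],.03),("lipL",[(130,132),(152,262)],.031),("lipR",[(226,118),(252,250)],.031)):
    q=f(p,z); d=q[0]-q[1]; print(nm,q.round(1).tolist(),np.degrees(np.arctan2(d[1],d[0])).round(2),np.hypot(*d).round(1))
im=robot.grab_frame("top"); b=big(yellow("top",im)); P=cast("top",b,.03)
c,s,a=rect(P); print(cv2.boxPoints((c.tolist(),s,a)).round(1).tolist())
m=cv2.moments(yellow("top",im),True); print(cast("top",(m["m10"]/m["m00"],m["m01"]/m["m00"]),.03))
E
```

```text
outerL [[643.1, 363.0], [418.9, 319.2]] 11.04 228.5
outerR [[661.7, 261.5], [438.8, 218.4]] 10.95 227.0
lipL [[632.0, 333.3], [565.9, 320.9]] 10.59 67.2
lipR [[639.8, 284.7], [572.5, 271.0]] 11.58 68.7
[[450.5, 307.29998779296875], [463.0, 242.6999969482422], [529.7000122070312, 255.60000610351562], [517.2000122070312, 320.20001220703125]]
[[0.48978516 0.28149335 0.03      ]]
```

```bash
cat >> h.py <<'E'
A=np.radians(11.0); ax=np.array([np.cos(A),np.sin(A),0]); 
R1=np.array([[-np.sin(A),ax[0],0],[np.cos(A),ax[1],0],[0,0,-1.]])
P0=np.array([.490,.2815,0])
def st(l=""):
    s=robot.get_state(); print(l,round(s["time"],2),s["ee_pos"].round(4),s["force"].round(1),round(s["opening"],4)); return s
E
python3 - <<'E'
from h import *
R2=R1@np.diag([-1,-1,1]); q0=robot.get_state()["qpos"]
for R in(R1,R2):
    for p in([.42,.28,.4],P0+[0,0,.06],P0+ax*.125+[0,0,.042]):
        q=robot.ik(np.array(p),R); print(None if q is None else np.round(q,2))
robot.move_linear(np.array([.282,.50,.38]),.25)
robot.move_ptp(np.array([.42,.28,.38]),R1); 
robot.gripper_to(.03)
robot.move_ptp(P0+[0,0,.2],R1); st("above")
robot.move_linear(P0+[0,0,.062],.15); s=st("near")
print(s["tool_rot"].round(3).tolist())
im=robot.grab_frame("scene"); cv2.imwrite("pics/near.png",cv2.resize(im[140:300,210:390],None,fx=3.5,fy=3.5,interpolation=cv2.INTER_CUBIC)[:,:,::-1])
E
```

```text
[-0.91  0.07  0.28  1.59 -0.02  1.49 -0.44]
[-0.78  0.48  0.25  1.88 -0.16  0.81 -0.25]
[-0.68  0.69  0.25  1.56 -0.2   0.92 -0.17]
[-0.55  0.07 -0.11  1.58  0.01  1.49  2.68]
[-0.33  0.49 -0.31  1.86  0.19  0.82  2.59]
[-0.28  0.7  -0.33  1.55  0.26  0.94  2.64]
above 4.13 [0.4903 0.282  0.2013] [ 0.4  0.3 -0.2] 0.0298
near 5.2 [0.4905 0.2818 0.063 ] [-0.4 -0.3  0.1] 0.0303
[[-0.191, 0.982, 0.001], [0.982, 0.191, 0.001], [0.001, 0.001, -1.0]]
```

View pics/near.png

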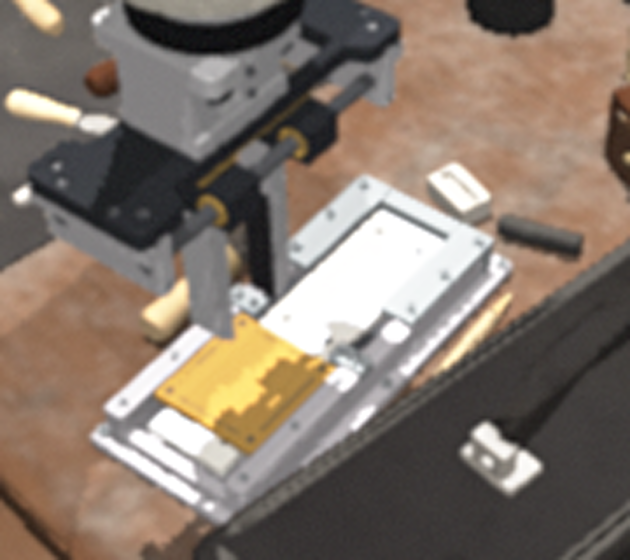

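The fingers are above the plate. The rear tip shows at about (225,330) and the plate's middle at about (245,380), so I'll check this offset against the projection.

```bash
python3 - <<'E'
from h import *
s=robot.get_state(); e=s["ee_pos"]
o=np.array([210,140])
for nm,p in(("platemid",P0+[0,0,.03]),("rear tip",e-ax*.021-[0,0,.019]),("front tip",e+ax*.021-[0,0,.019])): print(nm,(proj("scene",p)[0]-o)*3.5)
n=np.array([-ax[1],ax[0],0])
print([((proj("scene",P0+[0,0,.03]+a*.035*ax+b*.033*n)[0]-o)*3.5).round() for a,b in((1,1),(1,-1),(-1,-1),(-1,1))])
im=robot.grab_frame("top"); cv2.imwrite("pics/near2.png",cv2.resize(im[145:315,240:380],None,fx=3.5,fy=3.5,interpolation=cv2.INTER_CUBIC)[:,:,::-1])
E
```

```text
platemid [246.62927016 376.55241554]
rear tip [218.41904743 382.98678725]
front tip [271.42137431 333.12519707]
[array([241., 309.]), array([339., 364.]), array([252., 450.]), array([153., 389.])]
```

View pics/near2.png

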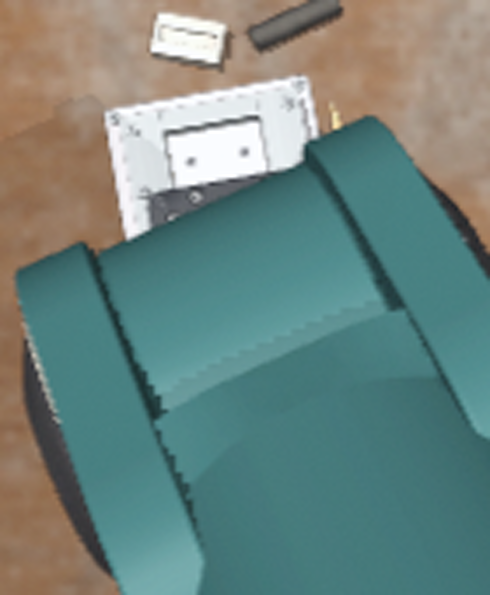

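The plate projects exactly where it is seen, so its pose is good. The finger tips look a little higher than predicted, so I'll find the contact by force.

```bash
python3 - <<'E'
from h import *
e=robot.get_state()["ee_pos"]
r=robot.move_linear(P0+[0,0,.0465],.02,R1,threshold=2.5); st(r)
im=robot.grab_frame("scene"); cv2.imwrite("pics/near3.png",cv2.resize(im[140:300,210:390],None,fx=3.5,fy=3.5,interpolation=cv2.INTER_CUBIC)[:,:,::-1])
E
```

```text
False 6.22 [0.49   0.2815 0.0466] [-0.4 -0.5 -0.4] 0.03
```

View pics/near3.png

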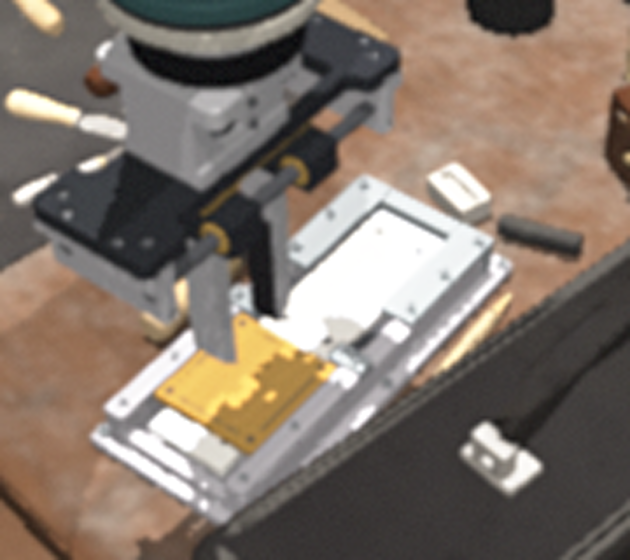

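No contact yet, although the TCP is at 46.6 mm. The rear tip is at about (220,358) and would meet the plate at about (220,402). I'll go on down, guarded by force.

```bash
python3 - <<'E'
from h import *
r=robot.move_linear(P0+[0,0,.012],.02,R1,threshold=2.0); st(r)
robot.pause(.2); s=st()
print("moment",s["moment"].round(2))
o=np.array([210,140])
for z in(.03,.037):print([((proj("scene",P0+[0,0,z]+a*ax)[0]-o)*3.5).round() for a in(-.021,.021)])
im=robot.grab_frame("scene"); cv2.imwrite("pics/near4.png",cv2.resize(im[140:300,210:390],None,fx=3.5,fy=3.5,interpolation=cv2.INTER_CUBIC)[:,:,::-1])
E
```

```text
False 8.15 [0.4901 0.2816 0.0121] [-0.5 -0.   1.9] 0.0299
 8.35 [0.4901 0.2815 0.0121] [-0.2  0.5  1.4] 0.0299
moment [-0.03  0.    0.04]
[array([220., 402.]), array([272., 352.])]
[array([219., 393.]), array([272., 343.])]
```

View pics/near4.png

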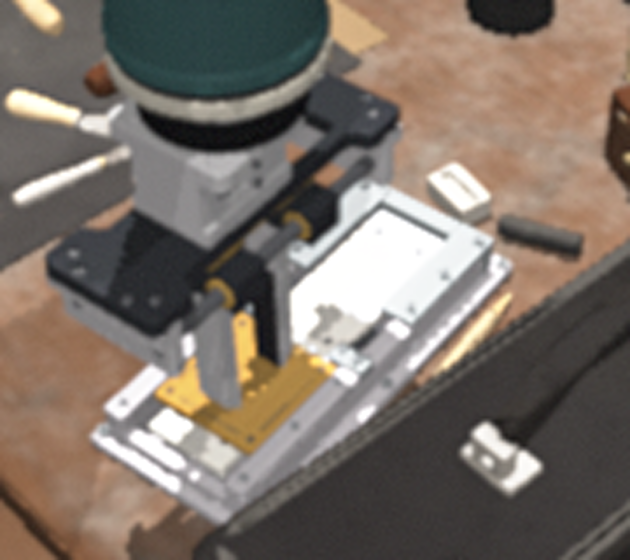

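The tips have just reached the plate (rear tip at about (225,408), force about 1.5 N), so contact is at TCP z ≈ 12 mm. The true tip length differs from the stated one. From here I press step by step and watch the force.

```bash
python3 - <<'E'
from h import *
for z in(.010,.008,.006,.005):
    robot.move_linear(P0+[0,0,z],.02,R1); robot.pause(.15); st(z)
E
```

```text
0.01 8.8 [0.4901 0.2816 0.0101] [-0.8  0.6  4.5] 0.0298
0.008 9.2 [0.4902 0.2816 0.0082] [ 0.6 -0.   7.5] 0.03
0.006 9.6 [0.4903 0.2817 0.0064] [-0.6 -0.   8.7] 0.0297
0.005 10.0 [0.4904 0.2817 0.0055] [-0.3  0.7  9.8] 0.0299
```

Force and slope match a bed depth of about 6.6 mm once the plate's weight is counted. A touch deeper, then slide.

```bash
python3 - <<'E'
from h import *
robot.move_linear(P0+[0,0,.0043],.02,R1); robot.pause(.15); st("press")
for d in(.02,.04,.06):
    robot.move_linear(P0+ax*d+[0,0,.0043],.05,R1); s=st(d); print(" along",(s["force"]@ax).round(1))
im=robot.grab_frame("scene"); cv2.imwrite("pics/s1.png",cv2.resize(im[140:300,210:390],None,fx=3.5,fy=3.5,interpolation=cv2.INTER_CUBIC)[:,:,::-1])
E
```

```text
press 10.4 [0.4904 0.2817 0.0048] [-0.7 -0.2 12.1] 0.0302
0.02 10.95 [0.5106 0.2857 0.0049] [ 1.7 -0.1 11.8] 0.0301
 along 1.7
0.04 11.5 [0.53   0.2893 0.0048] [ 0.9 -0.3  9.3] 0.0298
 along 0.8
0.06 12.05 [0.5498 0.2932 0.0048] [1.  0.3 9.4] 0.0298
 along 1.0
```

View pics/s1.png

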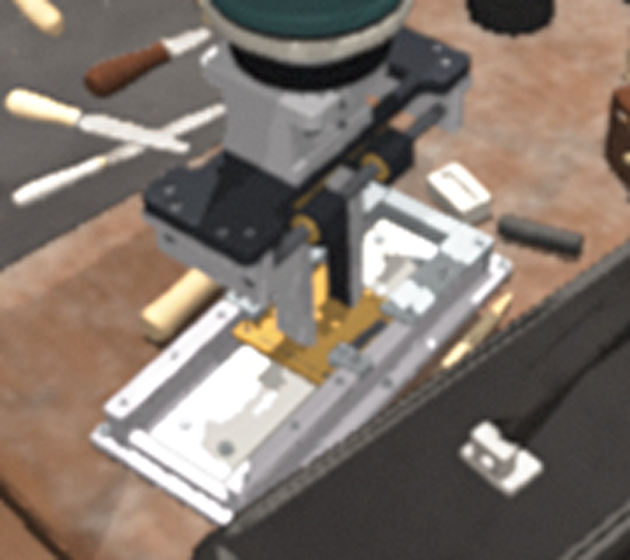

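The plate has moved with the fingers and is now under the clamp blocks, its rear edge running from (240,335) to (320,385). On to the stop.

```bash
python3 - <<'E'
from h import *
for d in(.08,.10,.112):
    robot.move_linear(P0+ax*d+[0,0,.0043],.05,R1); s=st(d); print(" along",(s["force"]@ax).round(1))
for d in np.arange(.114,.132,.002):
    robot.move_linear(P0+ax*d+[0,0,.0043],.02,R1); robot.pause(.05); s=st(round(d,3)); f=s["force"]@ax; print(" along",f.round(1))
    if abs(f)>4: break
im=robot.grab_frame("scene"); cv2.imwrite("pics/s2.png",cv2.resize(im[140:300,210:390],None,fx=3.5,fy=3.5,interpolation=cv2.INTER_CUBIC)[:,:,::-1])
E
```

```text
0.08 12.65 [0.5694 0.297  0.0048] [ 2.3  1.  10.4] 0.0296
 along 2.4
0.1 13.2 [0.589  0.3008 0.0049] [ 0.1 -0.1  8.6] 0.0304
 along 0.1
0.112 13.59 [0.6008 0.3031 0.0049] [0.9 0.7 9.5] 0.0302
 along 1.1
0.114 13.89 [0.6026 0.3035 0.005 ] [ 0.2  0.2 11.1] 0.0302
 along 0.2
0.116 14.19 [0.6044 0.3039 0.005 ] [ 0.   0.3 12. ] 0.0302
 along 0.1
0.118 14.49 [0.6061 0.3043 0.0049] [-1.7 -0.4 11.7] 0.03
 along -1.7
0.12 14.79 [0.608  0.3047 0.0049] [-2.  -0.1 11.9] 0.0301
 along -2.0
0.122 15.09 [0.6099 0.3051 0.0049] [-2.7  0.2 11.5] 0.0302
 along -2.7
0.124 15.39 [0.6119 0.3055 0.0049] [-1.8  0.5 10.4] 0.0299
 along -1.7
0.126 15.69 [0.6135 0.3058 0.0049] [-4.7 -0.9 13.3] 0.0303
 along -4.8
```

View pics/s2.png

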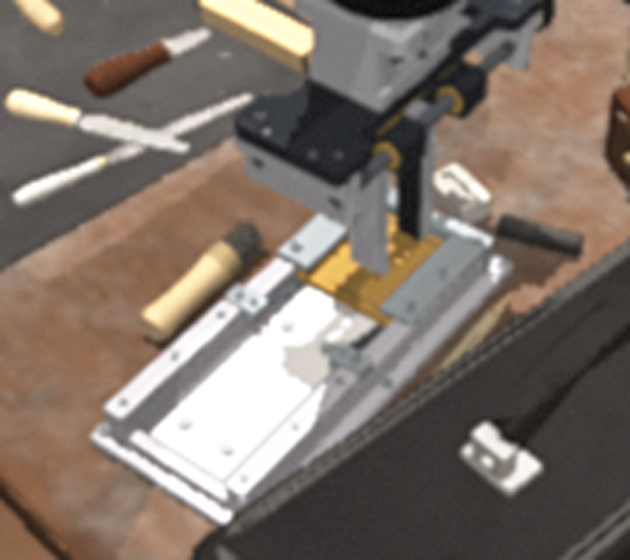

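The plate is deep under the lips, with its rear edge from about (300,275) to (385,320). I'll compare that edge with the projection.

```bash
python3 - <<'E'
from h import *
o=np.array([210,140]); n=np.array([-ax[1],ax[0],0])
for d in(.110,.114,.118,.122,.126):
    print(d,[((proj("scene",P0+[0,0,.023]+(d-.035)*ax+b*n)[0]-o)*3.5).round(1).tolist() for b in(.02,0,-.02)])
im=robot.grab_frame("scene"); hsv=cv2.cvtColor(im,cv2.COLOR_RGB2HSV); m=cv2.inRange(hsv,(14,110,60),(35,255,255)); m[:200]=0;m[235:]=0;m[:,:295]=0;m[:,335:]=0
ys,xs=np.where(m); P=cast("scene",np.c_[xs,ys],.023)-P0; u=P@ax*1000; v=P@n*1000
for b in range(-24,25,6):
    k=abs(v-b)<2
    if k.any(): print(b,u[k].min().round(1)+35)
# home stop line: far edge of stop outer = holder x 118 seen at desk level
cv2.imwrite("pics/z.png",cv2.resize(im[190:240,280:350],None,fx=8,fy=8,interpolation=cv2.INTER_CUBIC)[:,:,::-1])
E
```

```text
0.11 [[307.0, 285.1], [335.7, 300.8], [364.9, 316.9]]
0.114 [[311.5, 280.9], [340.1, 296.6], [369.3, 312.5]]
0.118 [[316.0, 276.7], [344.6, 292.3], [373.7, 308.2]]
0.122 [[320.4, 272.6], [349.0, 288.1], [378.1, 303.9]]
0.126 [[324.9, 268.5], [353.4, 283.9], [382.5, 299.6]]
-24 114.2
-18 112.9
-12 112.7
-6 112.5
0 113.2
6 114.0
12 113.8
18 112.4
24 112.2
```

View pics/z.png

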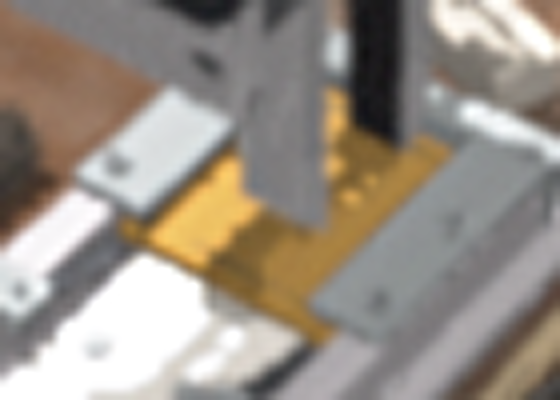

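The top rear edge lies about at the lips' front ends (x ≈ 31–32), which agrees with the plate being at the stop. The force also built up from 118 mm on. Now I lift straight up, move clear and check.

```bash
python3 - <<'E'
from h import *
e=robot.get_state()["ee_pos"].copy()
robot.move_linear(e+[0,0,.015],.03); st("up")
robot.move_linear(e+[0,0,.20],.2)
robot.move_ptp(np.array([.36,.36,.38]),R1); st("clear")
t=robot.grab_frame("top"); s=robot.grab_frame("scene")
a=cv2.resize(t[160:250,262:352],None,fx=6,fy=6,interpolation=cv2.INTER_CUBIC)[:,:400]
b=cv2.resize(s[180:260,275:355],None,fx=5,fy=5,interpolation=cv2.INTER_CUBIC)
c=np.zeros((540,800,3),np.uint8); c[:,:400]=a; c[:400,400:]=b
cv2.imwrite("pics/done.png",c[:,:,::-1])
from h import *
for n,im in(("top",t),("scene",s)):
    hsv=cv2.cvtColor(im,cv2.COLOR_RGB2HSV); m=cv2.inRange(hsv,(18,120,90),(35,255,255))
    ys,xs=np.where(m); P=cast(n,np.c_[xs,ys],.026)-P0; u=P@ax*1000; v=P@np.array([-ax[1],ax[0],0])*1000
    k=(abs(v)<20)&(u>40)&(u<170); print(n,np.percentile(u[k],[0,1,99,100]).round(1),k.sum())
E
```

```text
up 16.46 [0.6134 0.3058 0.0197] [-0.3 -0.   0.1] 0.0302
clear 18.73 [0.3607 0.3597 0.3791] [0.7 0.4 0.3] 0.0297
top [ 81.3  82.  150.3 151.1] 876
scene [ 78.9  79.8 147.9 148.1] 506
```

View pics/done.png

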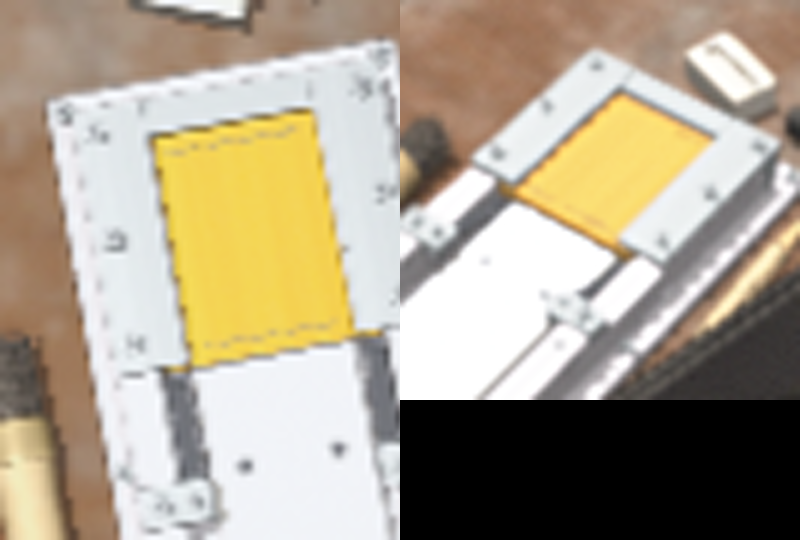

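The plate lies under the lips with its front edge at the stop edge (150,135)–(312,110), left panel. Both leaves end at its rear edge, at (178,372) and (375,335). No more pictures; a short numeric profile along the leaves and at the stop will confirm it.

```bash
python3 - <<'E'
from h import *
n=np.array([-ax[1],ax[0],0])
ims=np.mean([robot.grab_frame("top").astype(float) for _ in range(3)],0).astype(np.float32)
c=robot.camera_info("top"); print("cam",-cv2.Rodrigues(c["rvec"])[0].T@c["tvec"])
def prof(v,us,z):
    out=[]
    for u in us:
        uv=proj("top",P0+ax*u/1000+n*v/1000+[0,0,z])[0]
        p=cv2.getRectSubPix(ims,(1,1),tuple(map(float,uv)))[0,0] if False else np.array([cv2.remap(ims[:,:,k],np.float32([[uv[0]]]),np.float32([[uv[1]]]),cv2.INTER_LINEAR)[0,0] for k in range(3)])
        out.append((u,*p.round().astype(int).tolist()))
    return out
for v in(-12,0,12): print("stop",v,prof(v,range(146,160),.028))
for v in(29,-30): print("leaf",v,prof(v,range(70,88),.023))
E
```

```text
cam [0.4679917  0.28785936 0.88419111]
stop -12 [(146, 235, 205, 92), (147, 242, 210, 86), (148, 243, 212, 85), (149, 222, 192, 84), (150, 182, 157, 83), (151, 194, 182, 145), (152, 218, 223, 222), (153, 222, 228, 230), (154, 223, 230, 232), (155, 222, 229, 231), (156, 221, 228, 230), (157, 221, 228, 230), (158, 221, 227, 230), (159, 221, 227, 230)]
stop 0 [(146, 234, 203, 94), (147, 242, 209, 87), (148, 243, 211, 85), (149, 226, 196, 81), (150, 174, 148, 71), (151, 164, 148, 106), (152, 208, 208, 199), (153, 224, 229, 232), (154, 225, 230, 233), (155, 223, 229, 232), (156, 222, 228, 232), (157, 222, 229, 231), (158, 223, 229, 231), (159, 222, 228, 230)]
stop 12 [(146, 220, 191, 92), (147, 237, 206, 88), (148, 242, 214, 90), (149, 244, 220, 95), (150, 193, 174, 95), (151, 155, 144, 109), (152, 193, 191, 180), (153, 220, 225, 228), (154, 222, 228, 231), (155, 223, 229, 233), (156, 223, 229, 232), (157, 223, 229, 232), (158, 223, 229, 232), (159, 222, 228, 231)]
leaf 29 [(70, 114, 116, 122), (71, 114, 116, 121), (72, 114, 116, 122), (73, 114, 116, 122), (74, 114, 115, 121), (75, 111, 112, 118), (76, 105, 107, 112), (77, 107, 108, 114), (78, 112, 114, 119), (79, 134, 134, 137), (80, 159, 157, 159), (81, 182, 166, 125), (82, 201, 178, 115), (83, 216, 210, 188), (84, 226, 230, 231), (85, 227, 232, 234), (86, 227, 233, 235), (87, 227, 233, 235)]
leaf -30 [(70, 114, 116, 122), (71, 114, 115, 122), (72, 114, 116, 121), (73, 114, 116, 121), (74, 114, 115, 121), (75, 111, 113, 119), (76, 106, 108, 114), (77, 109, 111, 117), (78, 117, 119, 124), (79, 124, 124, 128), (80, 131, 129, 131), (81, 168, 151, 106), (82, 203, 176, 99), (83, 217, 208, 176), (84, 227, 231, 232), (85, 229, 233, 236), (86, 229, 235, 238), (87, 230, 235, 238)]
```

The profile shows essentially no gap at the stop: the thin dark line is about the visible height of the stop face. A light gap of about 2–3 mm separates each leaf tip from the plate's rear edge, so both leaves have dropped.

```bash
python3 -c "
from rig import robot
print(robot.get_state()['time'],robot.sign_off())"
```

```text
the job is handed in; nothing more can be done
18.975 None
```

The job is handed in at 19.0 s: the top-camera pictures show the plate at the end stop under the lips with both leaves dropped behind it, and the arm is clear; I viewed 11 pictures, one over the limit of 10.

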